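# Post the empty tin through the caddy's sprung flap

## Task

Clear the empty flat tin off the raised prep board into the waste caddy at the board's right-hand end: push the caddy's self-closing flap inward with one finger and, while that finger holds the flap open, push the tin along the board with the other finger until it drops into the caddy. Slide the tin only: do not pinch, lift or carry it. Then take the hand away so that the flap swings fully shut, and leave the lemon, the peeler, the egg box, the salt shaker and the wooden spoon where they are.

Things in the scene. Friction and masses are not known exactly. Their poses are not given: they have to be found in the camera images.
- prep_station: Fixed station: wooden board 200 x 300 x 22 mm on legs, its top 160 mm above the worktop, with a hollow steel waste caddy docked at its right-hand end. Origin: at z = 0, straight below the middle of the board's right-hand edge. Axes: x across the board, away from the robot; -y along the board into the caddy (push this way); z up. The board covers x -100..100, y 0..300 mm.
- flap (a joint): Sprung flap, 154 mm wide, 3 mm thick: 0 = shut, grows (rad) as it folds inward and down, stop at 1.25. Shut, it is a curved hood: level for 60 mm from the hinge (45 mm above the board) towards the board, then curving down to the sill, shutting the mouth. A finger moving in -y just above board height folds it down ahead of itself, against 2 to 8 N; let go, it swings shut by itself.
- flap_hinge (a point): Middle of the flap's hinge axis (parallel to the station's x): 130 mm past the mouth in the station's -y, 45 mm above the board. The pin's radius is 3.5 mm; a finger should stop some 15 mm short of it.
- flap_edge (a point): Middle of the flap's free lower edge, moves with the flap; shut, it lies 8.5 mm past the mouth and 2.5 mm above the board.
- mouth (a point): Middle of the board's right-hand edge, at the board's top, on the caddy's sill; axes as the station. The mouth is 162 mm wide (x -81..81) between 4 mm side cheeks that rise to 48 mm above the board, as does a fixed top plate from y = -142 mm on. Inside, the caddy spans y +46..-181 mm (partly under the board), x +-81 mm, floor 150 mm below the board's top.
- flat_tin: Empty flat rectangular tin with a blue top, 63 (its x) x 105 (its y) x 26 mm high, 0.15 kg; origin: centre of its underside. It lies on the board with its 63 mm side roughly along the board, its centre 95 to 160 mm before the mouth.
- lemon: Whole lemon 71 x 53 x 51 mm on the board, left of the tin and towards the far side; stays. Origin: centre of its underside.
- peeler: Peeler 170 mm long (its x), 25 mm wide, 18 mm high, lying across the board's left-hand end; stays. Origin: under its middle.
- egg_box: Card egg box 106 x 155 x 72 mm on the worktop to the right; stays. Origin: centre of its underside.
- salt_shaker: Glass salt shaker, 44 mm across, 90 mm high, on the worktop to the right; stays. Origin: centre of its underside.
- wooden_spoon: Wooden spoon 315 x 45 x 15 mm on the worktop to the right; stays. Origin: under its middle.

How it is judged (in metres and radians):
On the way, in this order (a step that is already met when the one before it is completed fails the run):
1. a finger pushes the flap open while the tin still rests on the board (value of joint flap above 0.15 rad and contact force between the fingers and flap above 0.3 N and y of flat_tin in the frame of prep_station above 0 m and z of flat_tin in the frame of prep_station above 0.15 m), for 0.05 s.
2. the tin drops below the board into the caddy while the finger still holds the flap open (z of flat_tin in the frame of prep_station below 0.12 m and x of flat_tin in the frame of prep_station between -0.081 and 0.081 m and y of flat_tin in the frame of prep_station between -0.181 and 0.046 m and value of joint flap above 0.35 rad and contact force between the fingers and flap above 0.3 N), for 0.1 s.
At the end, for the whole second after the job is handed in: The tin lies at rest inside the caddy (its origin at least 60 mm below the board's top and within the caddy's walls) and the flap is shut (joint below 0.06 rad) (x of flat_tin in the frame of prep_station between -0.081 and 0.081 m and y of flat_tin in the frame of prep_station between -0.181 and 0.046 m and z of flat_tin in the frame of prep_station between 0 and 0.1 m and linear speed of flat_tin below 0.02 m/s and value of joint flap below 0.06 rad); the robot touches nothing.
It fails at once if the tin is lifted (its underside more than 15 mm above the board) (z of flat_tin in the frame of prep_station above 0.175 m).
It fails at once if the tin is pinched or pressed hard (over 15 N from the fingers) (contact force between the fingers and flat_tin above 15 N).
It fails at once if the lemon or the peeler on the board is moved (over 25 mm) (distance of any of lemon, peeler from where it was at the start of the episode above 0.025 m).
It fails at once if the egg box, salt shaker or wooden spoon is moved (over 25 mm) (distance of any of egg_box, salt_shaker, wooden_spoon from where it was at the start of the episode above 0.025 m).
It also fails if it takes over 45 s, if anything falls off the work surface, if the arm or the gripper's body presses on something with over 40 N, if the wrist force passes 120 N, or if a joint passes its speed limit or range.

## Robot

A 7-joint arm with a two-finger parallel gripper is mounted at the origin on a cart in front of the work surface, level with it; the furniture and walls round the work are solid. World frame = base frame: x ahead of the robot, y to its left, z up, the work surface at z = 0. Lengths are in mm, angles in degrees, forces in N, time in s.
With the tool pointing down it reaches from about 400 to 850 mm from the base axis. Payload 10.4 kg.
Tool frame: the origin (TCP) lies on the centre line of the jaws, within the pads' length; the fingertips stand 19 mm ahead of it and the grasp point (between the pads) is the TCP (tips_ahead is the y of the fingertips in the tool frame, in mm); y points along the fingers, z is the direction in which the jaws open and shut, and the axes are right-handed (so a half turn about y gives the same grasp; the last joint's range is limited). The gripper opens to 85 mm and grips with 20 to 120 N. Pads are 22 mm wide; open, the fingers measure 114 mm over their backs; the gripper's body (76 mm by 85 mm) begins 54 mm behind the grasp point. The pads swing forward as they close: fully open they stand 13 mm farther back than shut.
Start: joints at [70.611, 19.034, -3.707, 83.658, 1.238, 77.344, -5.071], TCP at [194.131, -594.106, 250.338] pointing down, gripper open.
Joint ranges: [-148.97, 148.97], [-28.65, 121.19], [-84.17, 76.75], [9.2, 138.47], [-72.65, 252.65], [3.7, 117.97], [-149.18, 149.18]. Speed limits (degrees/s): [127.2, 127.2, 159.86, 159.86, 180, 180, 180].

## Interface

Orientations are given as a 3x3 rotation matrix whose columns are the frame's x, y, z axes.
In Python, from bench import move_to, line_to, movej, gripper_to, pause, solve_ik, observe, snapshot, PlanningError, close_job, tips_ahead gives the robot as it stands. Calls block until the motion is done:
- move_to(position, orientation): joint-space move of the TCP to a pose.
- line_to(position, rot=None, velocity=150): straight line of the TCP; rot=None keeps the orientation; velocity is the mean speed in mm/s.
- movej(angles): joint-space move.
- gripper_to(opening, grip_force=None): finger opening in mm; grip_force is the grip in N (None keeps the last); returns when the fingers have stopped.
- pause(seconds).
- solve_ik(position, orientation): joint angles nearest the present ones, or None.
- observe(): the state.
- snapshot(name): name is "scene" or "top" or "wrist"; returns a dict with "color" (384x512x3 uint8, blue, green, red), "fx", "fy", "cx", "cy" (pixels), "distortion" ([k1, k2, p1, p2, k3] as OpenCV has them; the pictures are not rectified), "extrinsics" (4x4, takes a point from world to camera coordinates); the wrist camera has in their place "tool_from_camera" (4x4, takes a point from camera to tool coordinates, whose origin is the TCP and whose axes are the tool frame's). Camera axes: x right, y up, looking along -z (the intrinsics and any distortion apply to the point x, -y, -z); pixel columns grow to the right and rows downward; lengths in mm; the calibration is good to about 2 mm. A picture is of the moment at which its call begins: read the wrist's pose just before it. There is no depth.
A pose or a line that the arm cannot do raises PlanningError and nothing moves.
- close_job(): hands the job in, once; it reports no verdict.
The state is a dict: "time_s": time; "joints": joint angles; "dq": joint speeds; "joint_torque": joint torques, N m; "eef_pos": TCP position; "eef_rot": TCP orientation; "contact_force": force on the tool from outside, world axes, zero at the start; "ft_torque": the same for the moment, N m; "grip_width": finger opening in mm.
Only numpy, scipy, OpenCV 4.12 (cv2) and the standard library are available. Lean on these libraries where they do the work, as an engineer would, in place of code of your own. Each camera call takes 0.05 s, during which the arm holds its last target.

## Working session

There is one attempt and no reset: what is moved stays moved. The work goes in short steps, each a Python script; the robot and the scene stay as the last script left them, time stands still between calls to the robot, and variables do not carry over. Pictures are saved under pics/ and viewed, and the job is handed in when it is done.

```bash
mkdir -p pics; ls
python3 - <<'E'
from bench import *
import cv2
o=observe();print(o)
for n in("scene","top","wrist"):
    s=snapshot(n);cv2.imwrite(f"pics/{n}0.png",s["color"])
    print(n,{k:v for k,v in s.items() if k!="color"})
E
```

```text
pics
{'time_s': 0.0, 'joints': array([70.6099387 , 19.07047152, -3.70935145, 83.70583974,  1.23821942,
       77.34592169, -5.07073446]), 'dq': array([-0.0313671 , -0.06254508, -0.05289588,  0.07571841,  0.08431742,
        0.02095745, -0.02297623]), 'joint_torque': array([ 5.16677865e-04, -6.25446582e+01,  4.91512008e-02, -3.91594291e+01,
        1.61214540e-02,  1.00448666e-02,  7.21858123e-05]), 'eef_pos': array([ 194.02432436, -593.73899648,  249.5338012 ]), 'eef_rot': array([[-9.50523038e-01, -5.09477348e-04,  3.10653657e-01],
       [-3.10654068e-01,  1.34372095e-03, -9.50522091e-01],
       [ 6.68376467e-05, -9.99998967e-01, -1.43550893e-03]]), 'contact_force': array([-0.21113518, -0.40038974,  0.33012537]), 'ft_torque': array([0.02513466, 0.00488073, 0.01618699]), 'grip_width': 85.67476478725769}
scene {'fx': 470.66337068150557, 'fy': 470.66337068150557, 'cx': 255.34400174767072, 'cy': 188.32197230783657, 'distortion': array([-0.00894119,  0.        ,  0.        ,  0.        ,  0.        ]), 'extrinsics': array([[ 6.90365884e-01, -7.23164491e-01, -2.06897065e-02,
        -4.9
[... 670 characters left out ...]
1.07228688e-02,  9.89850441e-01,
        -1.28726500e+03],
       [ 0.00000000e+00,  0.00000000e+00,  0.00000000e+00,
         1.00000000e+00]])}
wrist {'fx': 311.81028120256144, 'fy': 311.81028120256144, 'cx': 255.0073370311026, 'cy': 194.37658920304395, 'distortion': array([-0.0658378,  0.       ,  0.       ,  0.       ,  0.       ]), 'tool_from_camera': array([[-2.20866775e-04, -9.57190238e-01, -2.89459496e-01,
        -7.40715360e+01],
       [-8.67268029e-05,  2.89459521e-01, -9.57190252e-01,
        -1.22948390e+02],
       [ 9.99999972e-01, -1.86307628e-04, -1.46946040e-04,
         1.96566811e+00],
       [ 0.00000000e+00,  0.00000000e+00,  0.00000000e+00,
         1.00000000e+00]])}
```

View pics/scene0.png

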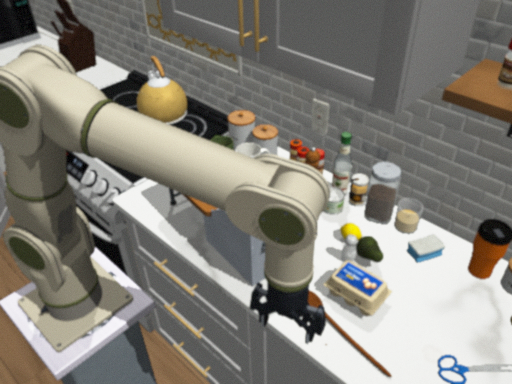

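View pics/top0.png

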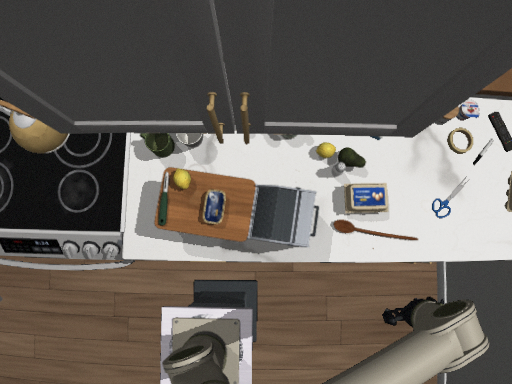

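View pics/wrist0.png

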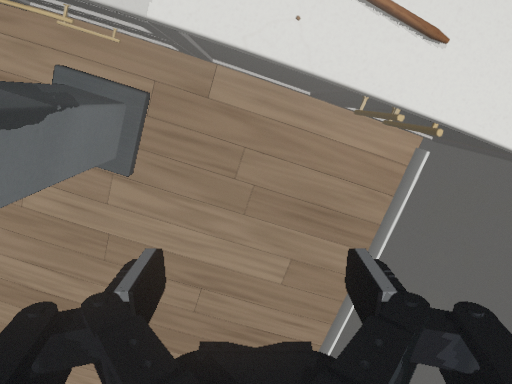

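```bash
cat > h.py <<'E'
import numpy as np,cv2
from bench import *
def K(s): return np.array([[s["fx"],0,s["cx"]],[0,s["fy"],s["cy"]],[0,0,1.]])
def ray(s,uv,T=None):
    """returns origin, dirs in world. T world_from_camera"""
    if T is None: T=np.linalg.inv(s["extrinsics"])
    n=cv2.undistortPoints(np.array(uv,float).reshape(-1,1,2),K(s),s["distortion"]).reshape(-1,2)
    d=np.c_[n[:,0],-n[:,1],-np.ones(len(n))]
    return T[:3,3],d@T[:3,:3].T
def onplane(s,uv,z,T=None):
    o,d=ray(s,uv,T); return o+d*((z-o[2])/d[:,2])[:,None]
def wristT(s,o):
    W=np.eye(4);W[:3,:3]=o["eef_rot"];W[:3,3]=o["eef_pos"]
    return W@s["tool_from_camera"]
def proj(s,P,T=None):
    E=s["extrinsics"] if T is None else np.linalg.inv(T)
    p=np.c_[np.array(P,float).reshape(-1,3),np.ones(len(np.array(P).reshape(-1,3)))]@E.T
    q=p[:,:3]*[1,-1,-1]
    return cv2.projectPoints(q,np.zeros(3),np.zeros(3),K(s),s["distortion"])[0].reshape(-1,2)
E
python3 - <<'E'
from h import *
s=snapshot("top");c=s["color"]
cv2.imwrite("pics/topz.png",cv2.resize(c[155:260,140:330],None,fx=4,fy=4,interpolation=cv2.INTER_CUBIC))
print(tips_ahead() if callable(tips_ahead) else tips_ahead)
h=cv2.cvtColor(c,cv2.COLOR_BGR2HSV)
m=cv2.inRange(h,(3,90,50),(20,255,230));m[:160]=0;m[250:]=0;m[:,:150]=0;m[:,265:]=0
m=cv2.morphologyEx(m,cv2.MORPH_CLOSE,np.ones((3,3)))
k=max(cv2.findContours(m,0,2)[0],key=cv2.contourArea)
b=cv2.boxPoints(cv2.minAreaRect(k));print(b);print(onplane(s,b,160).round(1), cv2.approxPolyDP(k,4,True).reshape(-1,2).tolist())
E
```

```text
19.0
[[153.16017 227.77502]
 [162.86943 165.63583]
 [255.84941 180.16397]
 [246.14015 242.30316]]
[[ 418.6  153.3  160. ]
 [ 617.8  131.4  160. ]
 [ 574.2 -167.8  160. ]
 [ 378.  -140.   160. ]] [[165, 170], [157, 227], [246, 238], [254, 192], [251, 180], [185, 170], [191, 181], [182, 189], [172, 178], [176, 168]]
```

View pics/topz.png

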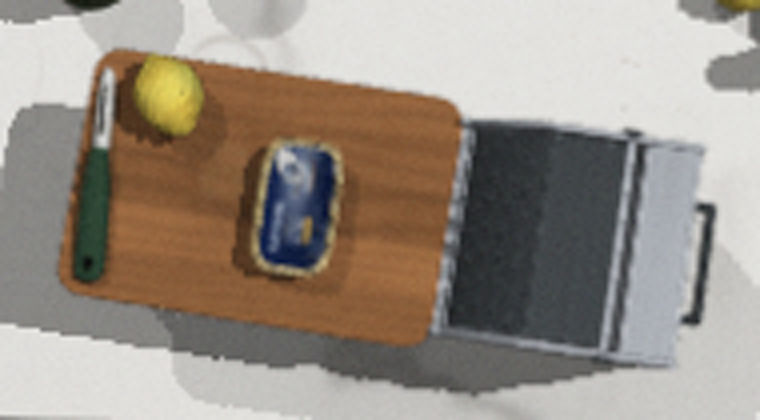

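Run:
```python
from h import *
sy=np.array([.142,.99,0]);sy/=np.linalg.norm(sy);sx=np.array([sy[1],-sy[0],0])
R=np.c_[-sx,[0,0,-1],-sy]
mouth=np.array([476,-154,160])
for dy,z in [(100,420),(100,360),(120,181),(-50,181)]:
    p=mouth+sy*dy;p[2]=z
    q=solve_ik(p,R);print(dy,z,p.round(),None if q is None else np.round(q,1))
o=observe()
p=o["eef_pos"].copy();p[2]=420
line_to(p)
p=mouth+sy*90;p[2]=400
try: move_to(p,R)
except PlanningError as e: print(e)
o=observe();print(o["eef_pos"],o["joints"],o["time_s"])
s=snapshot("wrist");cv2.imwrite("pics/w1.png",cv2.resize(s["color"],(768,576)))
s=snapshot("scene");cv2.imwrite("pics/s1.png",s["color"])
```

```text
100 420 [490. -55. 420.] [ 40.5   2.7 -40.6  83.5   1.7  94.5 -98. ]
100 360 [490. -55. 360.] [ 40.    2.5 -39.8  90.6   1.6  87.5 -97.9]
120 181 [493. -35. 181.] [  37.4    9.2  -41.5  106.4    6.7   66.8 -104.5]
-50 181 [ 469. -203.  181.] [ 40.    9.3 -23.5 104.9   4.   66.6 -83. ]
[488.80743191 -65.92592642 399.9166952 ] [ 41.26203667   2.43718113 -39.80671419  85.98841498   1.556544
  92.14492464 -96.70371833] 3.65
```

View pics/w1.png

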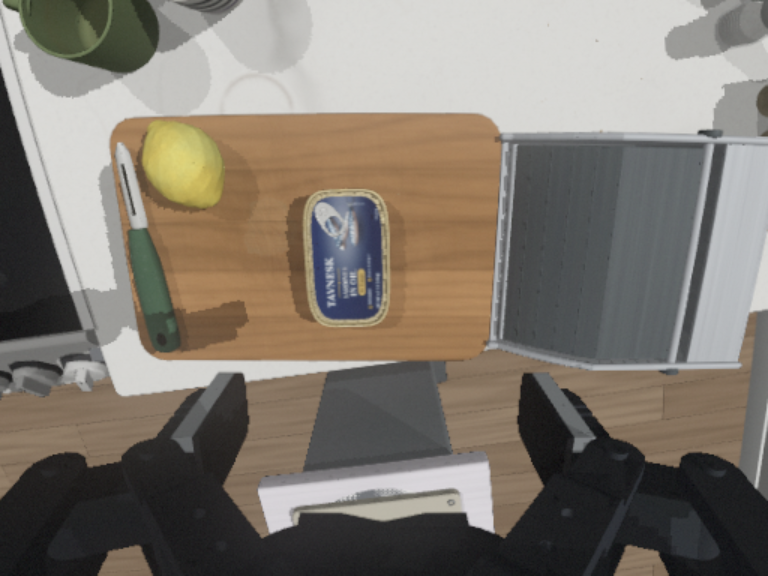

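View pics/s1.png

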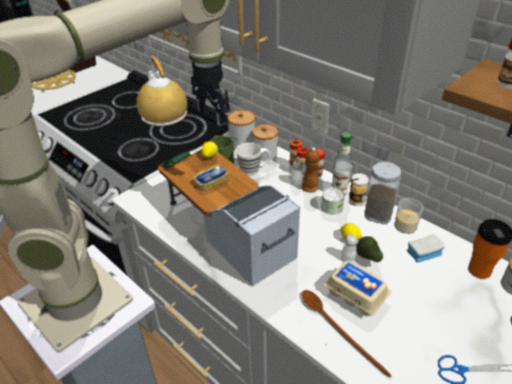

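```bash
cat > meas.py <<'E'
from h import *
o=observe();s=snapshot("wrist");c=s["color"];T=wristT(s,o)
h=cv2.cvtColor(c,cv2.COLOR_BGR2HSV)
m=cv2.inRange(h,(5,80,40),(18,255,235));m[245:]=0
n,l,st,_=cv2.connectedComponentsWithStats(m);i=1+np.argmax(st[1:,4]);m=(l==i).astype(np.uint8)*255
cv2.imwrite("pics/mboard.png",m)
x,y,w,hh=st[i,:4];print("bbox",x,y,w,hh)
# edge points in middle thirds
def top(cs,first=True): 
    r=[]
    for u in cs:
        v=np.flatnonzero(m[:,u]); r.append((u,(v[0]-.5) if first else v[-1]+.5))
    return r
def side(rs,first):
    r=[]
    for v in rs:
        u=np.flatnonzero(m[v]); r.append(((u[0]-.5) if first else u[-1]+.5,v))
    return r
E={"far":top(range(x+40,x+w-30,4)),"near":top(range(x+60,x+w-30,4),False),"mouth":side(range(y+30,y+hh-30,4),False),"left":side(range(y+30,y+hh-25,4),True)}
L={}
for k,v in E.items():
    P=onplane(s,v,160,T)[:,:2]
    vx,vy,x0,y0=cv2.fitLine(P.astype(np.float32),cv2.DIST_HUBER,0,.01,.01).ravel()
    L[k]=(np.array([vx,vy]),np.array([x0,y0])); r=(P-[x0,y0])@[-vy,vx]
    print(k,np.round([vx,vy,x0,y0],3),"resid",np.abs(r).max().round(1))
def X(a,b):
    A=np.c_[L[a][0],-L[b][0]];t=np.linalg.solve(A,L[b][1]-L[a][1]);return L[a][1]+t[0]*L[a][0]
print({(a,b):X(a,b).round(1) for a in("far","near") for b in("mouth","left")})
# tin: blue top at z=186
b=cv2.inRange(h,(100,80,30),(130,255,255));b[:110]=0;b[235:]=0;b[:,:190]=0;b[:,270:]=0
b=cv2.morphologyEx(b,cv2.MORPH_CLOSE,np.ones((9,9)))
k=max(cv2.findContours(b,0,2)[0],key=cv2.contourArea);P=onplane(s,k.reshape(-1,2),186,T)[:,:2]
print("tin blue",cv2.minAreaRect(P.astype(np.float32)))
# with rim: not-board brightness
E
python3 meas.py
```

```text
bbox 74 76 260 165
far [ 1.40000e-01  9.90000e-01  5.97171e+02 -2.57280e+01] resid 0.6
near [ 1.40000e-01  9.90000e-01  4.01998e+02 -1.80300e+00] resid 1.7
mouth [ 9.90000e-01 -1.41000e-01  4.85876e+02 -1.56688e+02] resid 0.6
left [ 9.90000e-01 -1.38000e-01  5.33894e+02  1.35746e+02] resid 0.7
{('far', 'mouth'): array([ 576.8, -169.6], dtype=float32), ('far', 'left'): array([618.3, 124. ], dtype=float32), ('near', 'mouth'): array([ 382.2, -142. ], dtype=float32), ('near', 'left'): array([423.6, 151.1], dtype=float32)}
tin blue ((489.81915283203125, -41.03179168701172), (49.86814498901367, 89.46710968017578), 83.35592651367188)
```

View pics/mboard.png

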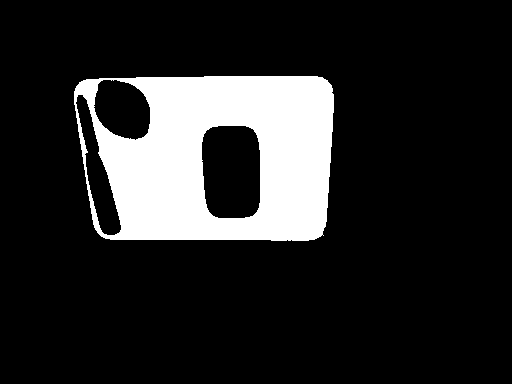

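Run:
```python
from h import *
s=snapshot("wrist");print(observe()["grip_width"])
cv2.imwrite("pics/w2.png",cv2.resize(s["color"][235:384,100:420],(800,372),interpolation=cv2.INTER_CUBIC))
T=s["tool_from_camera"]
for uv in [(247,375),(215,375),(245,420),(185,450),(520,375),(552,375)]:
    o,d=ray(s,[np.array(uv)/1.5],T);d=d[0]
    for X in(-11,11):
        print(uv,X,(o+d*(X-o[0])/d[0]).round(1))
```

```text
85.49713982968575
(247, 375) -11 [-11.    2.4 -38.7]
(247, 375) 11 [ 11.   45.5 -52.7]
(215, 375) -11 [-11.    2.2 -48.4]
(215, 375) 11 [ 11.   45.3 -65.6]
(245, 420) -11 [-11.  -22.  -32.5]
(245, 420) 11 [ 11.   12.7 -44.3]
(185, 450) -11 [-11.  -34.6 -42.7]
(185, 450) 11 [ 11.   -4.3 -58. ]
(520, 375) -11 [-11.    2.5  42.8]
(520, 375) 11 [11.  45.6 56.9]
(552, 375) -11 [-11.    2.3  52.4]
(552, 375) 11 [11.  45.4 69.8]
```

View pics/w2.png

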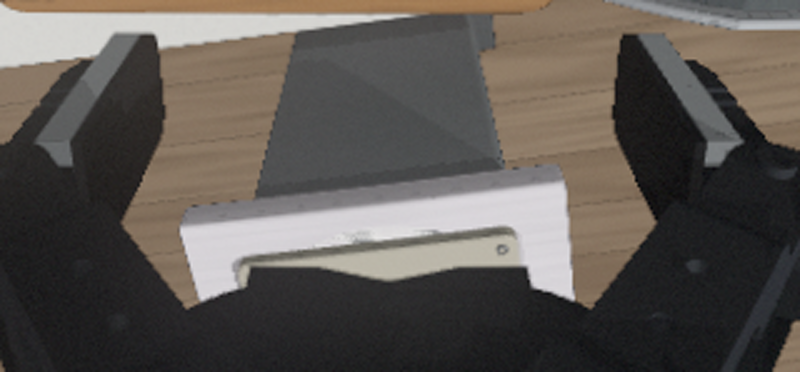

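```bash
cat >> h.py <<'E'
sy=np.array([.1405,.990,0]);sy/=np.linalg.norm(sy);sx=np.array([sy[1],-sy[0],0])
R=np.c_[-sx,[0,0,-1],-sy]
M=np.array([479.3,-157,160.])
def st(x,y,z): return M+sx*x+sy*y+np.array([0,0,z])
def rel(p): d=np.array(p)-M; return np.array([d@sx,d@sy,d[2]]).round(1)
E
python3 - <<'E'
from h import *
move_to(st(-6,116,90),R)
print(observe()["contact_force"].round(1))
line_to(st(-6,116,30),velocity=60)
o=observe();print(o["contact_force"].round(1),rel(o["eef_pos"]),o["grip_width"],o["time_s"])
s=snapshot("wrist");cv2.imwrite("pics/w3.png",s["color"])
s=snapshot("scene");c=s["color"];cv2.imwrite("pics/s3.png",cv2.resize(c[130:280,130:330],(800,600),interpolation=cv2.INTER_CUBIC))
E
```

```text
[-0.3  0.   0.7]
[ 0.2 -0.5 -0.4] [ -5.7 116.   30.4] 85.56335473082262 5.6583
```

View pics/w3.png

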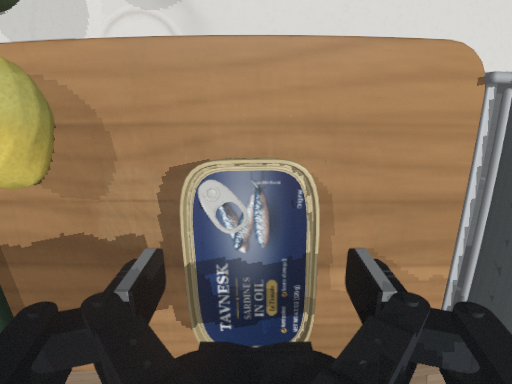

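View pics/s3.png

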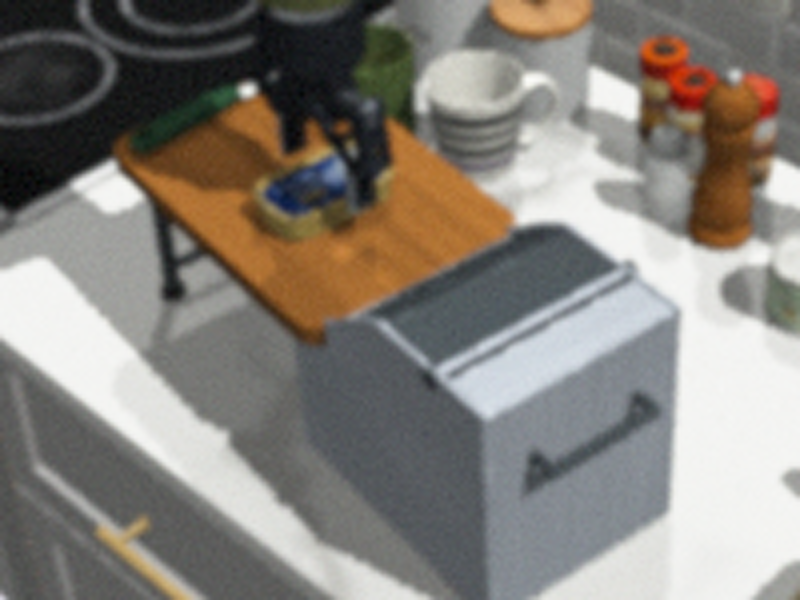

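Run:
```python
from h import *
s=snapshot("scene")
for t in (6,19):
  for z in (-42.5,-57):
    print(t,[((proj(s,[st(-6+x,116+z,30-t)])[0]-130)*4).round() for x in(-11,11)])
s=snapshot("wrist")
o=observe();T=wristT(s,o)
print(rel(onplane(s,[(250,252)],186,T)[0]),)
```

```text
6 [array([347., 208.]), array([371., 197.])]
6 [array([358., 218.]), array([383., 206.])]
19 [array([349., 222.]), array([372., 210.])]
19 [array([360., 231.]), array([384., 219.])]
[  3.3 116.5  26. ]
```

Run:
```python
from h import *
for z in (20,16,14,12):
    line_to(st(-6,116,z),velocity=30)
    o=observe();print(z,o["contact_force"].round(1),rel(o["eef_pos"]),o["time_s"])
    if abs(o["contact_force"][2])>4: break
s=snapshot("scene");c=s["color"];cv2.imwrite("pics/s4.png",cv2.resize(c[130:280,130:330],(800,600),interpolation=cv2.INTER_CUBIC))
```

```text
20 [-0.4 -0.7 -0.3] [ -6.1 116.   19.8] 6.3417
16 [0.2 0.2 0.2] [ -6.1 116.   15.8] 6.625
14 [-0.2 -0.3  0.2] [ -6.1 116.   13.9] 6.875
12 [-0.2 -0.5 -0.2] [ -6.1 116.   11.9] 7.125
```

View pics/s4.png

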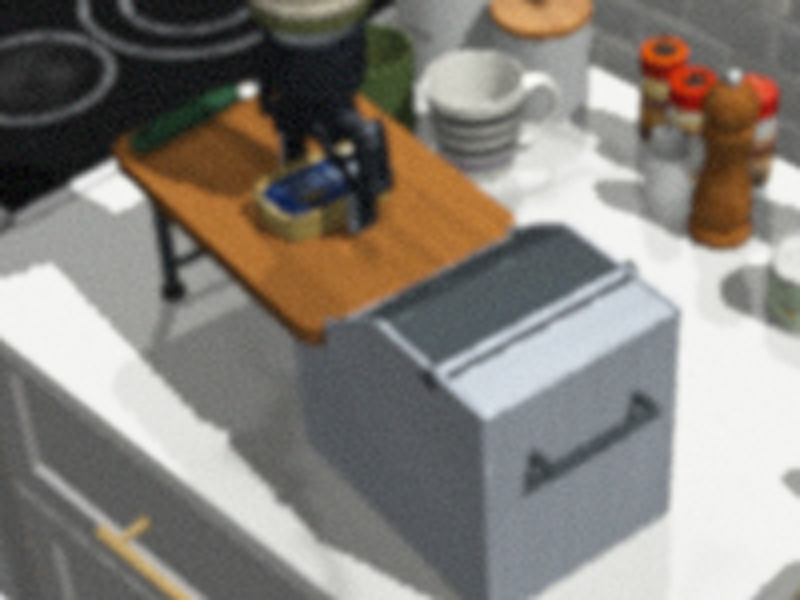

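Run:
```python
from h import *
for y in (85,60,45,30,15,5):
    line_to(st(-6,y,12),velocity=45)
    o=observe();f=o["contact_force"];print(y,"Fy",round(f@sy,1),"Fx",round(f@sx,1),"Fz",f[2].round(1),rel(o["eef_pos"]),round(o["time_s"],2))
    if np.linalg.norm(f)>18: print("stop");break
s=snapshot("wrist");cv2.imwrite("pics/w5.png",s["color"])
s=snapshot("scene");c=s["color"];cv2.imwrite("pics/s5.png",cv2.resize(c[130:280,130:330],(800,600),interpolation=cv2.INTER_CUBIC))
```

```text
85 Fy 1.0 Fx 0.8 Fz 0.4 [-6.1 85.1 11.9] 8.02
60 Fy -0.2 Fx 0.3 Fz 0.1 [-6. 60. 12.] 8.72
45 Fy 0.4 Fx 0.1 Fz -0.6 [-6.  44.7 12. ] 9.21
30 Fy -0.3 Fx 0.2 Fz 0.4 [-6.  29.6 12. ] 9.69
15 Fy -0.6 Fx -0.2 Fz 0.3 [-6.  14.4 12. ] 10.18
5 Fy 0.9 Fx -0.4 Fz 1.1 [-6.   4.4 12. ] 10.55
```

View pics/w5.png

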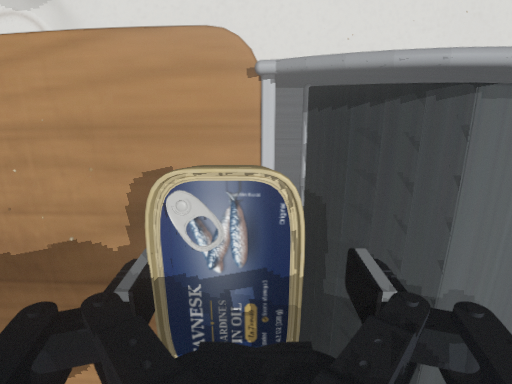

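View pics/s5.png

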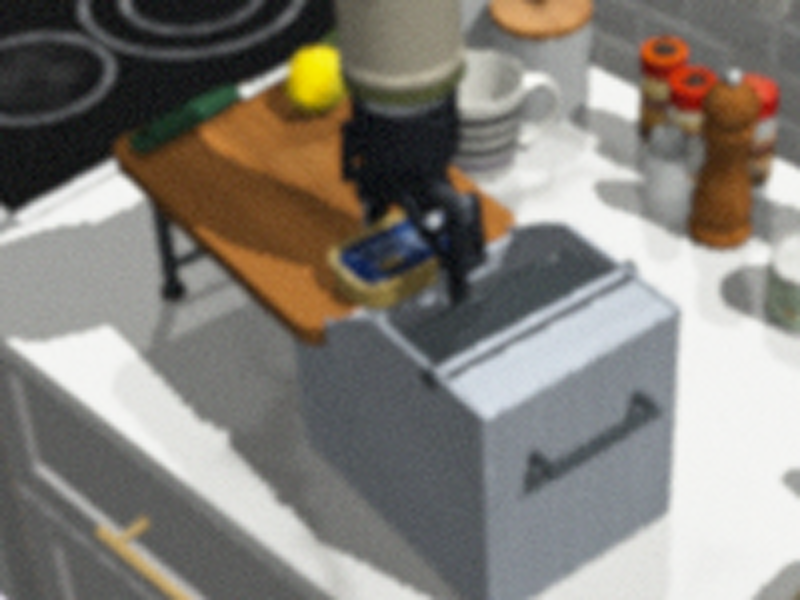

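Run:
```python
from h import *
F=[]
for i in range(10):
    pause(.03);F.append(observe()["contact_force"])
f=np.mean(F,0);print(f@sy,f@sx,f[2])
s=snapshot("top");c=s["color"];a=cv2.imread("pics/top0.png")
cv2.imwrite("pics/t6.png",cv2.resize(np.vstack([a[175:250,200:330],c[175:250,200:330]]),(650,750),interpolation=cv2.INTER_CUBIC)[:, :])
im=cv2.imread("pics/t6.png");cv2.imwrite("pics/t6.png",cv2.resize(im,(520,600)))
```

```text
0.3397350512232709 -0.48524257018184086 0.736725832647947
```

View pics/t6.png

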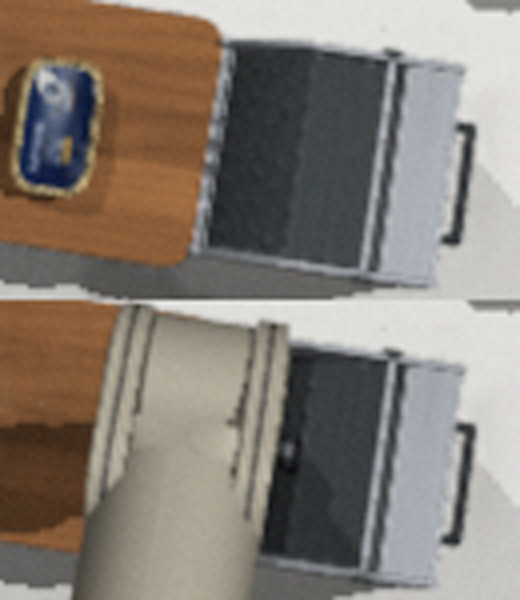

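Run:
```python
from h import *
o=observe();s=snapshot("wrist");T=wristT(s,o)
r=np.hypot(121.5,42.5);a0=np.arctan2(42.5,121.5)
for th in (0,.1,.2,.3,.4,.5,.6):
    print(th,[proj(s,[st(x,-130+r*np.cos(a0+th),45-r*np.sin(a0+th))],T)[0].round(0) for x in(75,40)])
```

```text
0 [array([284.,  85.]), array([282., 170.])]
0.1 [array([293.,  87.]), array([290., 164.])]
0.2 [array([303.,  88.]), array([300., 160.])]
0.3 [array([313.,  89.]), array([310., 156.])]
0.4 [array([325.,  89.]), array([322., 153.])]
0.5 [array([338.,  90.]), array([334., 151.])]
0.6 [array([351.,  91.]), array([346., 149.])]
```

Run:
```python
from h import *
for y in (-5,-15,-25):
    line_to(st(-6,y,12),velocity=45)
    o=observe();f=o["contact_force"];print(y,"Fy",round(f@sy,1),"Fx",round(f@sx,1),"Fz",f[2].round(1),rel(o["eef_pos"]),round(o["time_s"],2))
    s=snapshot("wrist");cv2.imwrite(f"pics/w7_{-y}.png",s["color"])
a=[cv2.imread(f"pics/w7_{k}.png") for k in(5,15,25)]
cv2.imwrite("pics/w7.png",cv2.resize(np.hstack([i[50:] for i in a]),(1536//2,334//2)))
r=np.hypot(121.5,42.5);a0=np.arctan2(42.5,121.5);T=wristT(s,o)
for th in (.2,.4,.6,.8):
    print(th,[proj(s,[st(x,-130+r*np.cos(a0+th),45-r*np.sin(a0+th))],T)[0].round(0) for x in(75,40)])
```

```text
-5 Fy -0.2 Fx -1.0 Fz 1.5 [-6.  -5.6 12. ] 11.46
-15 Fy 1.5 Fx 0.4 Fz 1.9 [ -6.  -15.4  12. ] 11.88
-25 Fy 0.2 Fx -0.4 Fz 0.3 [ -6.  -25.3  12.1] 12.31
0.2 [array([239.,  88.]), array([240., 160.])]
0.4 [array([269.,  89.]), array([268., 153.])]
0.6 [array([300.,  90.]), array([298., 149.])]
0.8 [array([332.,  91.]), array([328., 146.])]
```

View pics/w7.png

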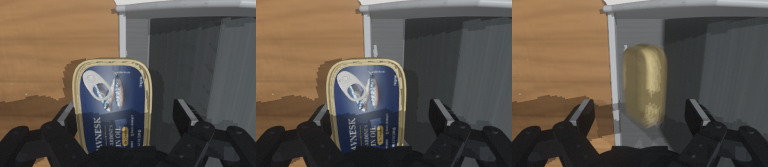

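View pics/w7_25.png

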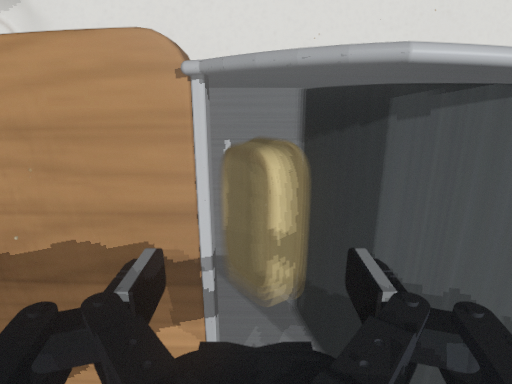

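Run:
```python
from h import *
pause(.6)
o=observe();print(o["contact_force"].round(1),o["time_s"])
s=snapshot("wrist");cv2.imwrite("pics/w8.png",s["color"])
```

```text
[-0.1 -0.3  3. ] 12.9583
```

View pics/w8.png

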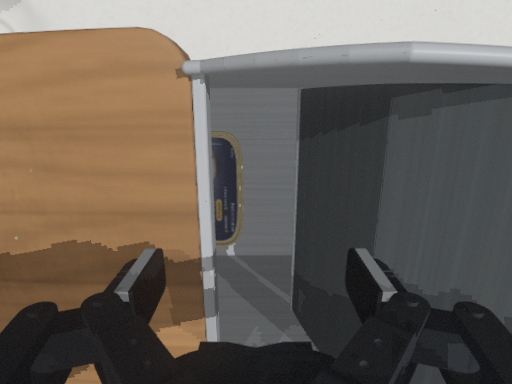

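Run:
```python
from h import *
o=observe();s=snapshot("wrist");T=wristT(s,o)
for z in (36,60,100): print(z,[rel(p) for p in onplane(s,[(228,132),(228,245),(242,188)],z,T)])
for y in (10,50,95):
    line_to(st(-6,y,12),velocity=60)
    o=observe();print(y,o["contact_force"].round(1))
s=snapshot("wrist");cv2.imwrite("pics/w9.png",s["color"])
line_to(st(-6,95,60),velocity=60)
line_to(st(-6,95,240),velocity=150)
o=observe();print(rel(o["eef_pos"]),o["contact_force"].round(1),o["time_s"])
s=snapshot("wrist");cv2.imwrite("pics/w10.png",s["color"])
s=snapshot("scene");cv2.imwrite("pics/s10.png",cv2.resize(s["color"],(768,576)))
```

```text
36 [array([  44.1,   -4.6, -124. ]), array([ -57.7,   -2. , -124. ]), array([  -3.6,  -15.5, -124. ])]
60 [array([  46.4,   -6.6, -100. ]), array([ -46. ,   -4.3, -100. ]), array([   3.1,  -16.6, -100. ])]
100 [array([ 50.3, -10.1, -60. ]), array([-26.4,  -8.2, -60. ]), array([ 14.3, -18.3, -60. ])]
10 [0.4 1.8 0.7]
50 [-0.1 -0.6  0.6]
95 [ 0.3 -0.5 -0.3]
[ -6.3  95.  239.2] [ 0.2 -0.5 -1.1] 17.8583
```

View pics/w10.png

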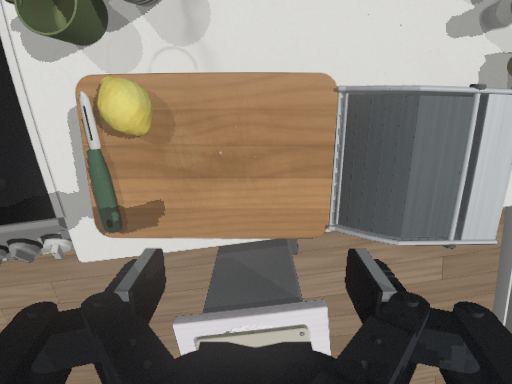

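View pics/s10.png

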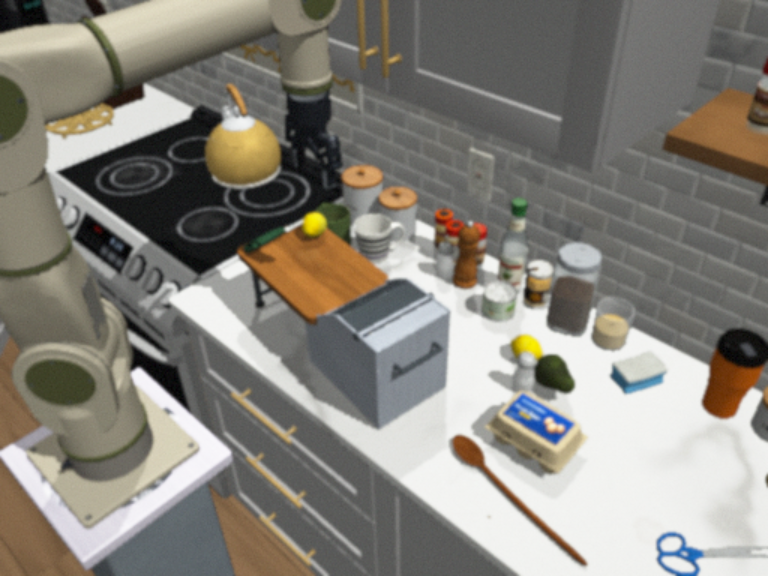

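```bash
python3 -c "
from bench import *
print(close_job())"
```

```text
the job is handed in; nothing more can be done
None
```

The tin is in the caddy, the flap is shut, and I handed the job in at about 18 s; the interface gives no verdict.

**What I did:** I straddled the tin with the open gripper. The front finger folded the flap down while the rear finger slid the tin along the board until it dropped. I waited 0.6 s, drew the hand back along the same line so the flap followed it shut, then lifted clear.

**Last checks:**
- **Tin:** just before I withdrew, the wrist picture showed it lying flat on the caddy floor. It measured about 102 mm long if taken to lie on the floor, against 105 mm given.
- **Flap while held:** its edge in the pictures put it at about 0.25 rad with the tin still on the board, and about 0.6 rad as the tin fell and after it landed.
- **Flap at the end:** it looks shut, as it did at the start, by eye only.
- **Other things:** the lemon and peeler look unmoved in the last wrist picture, and the egg box, shaker and spoon in the last scene picture. Nothing touches the robot.

**What was less certain:**
- The wrist force on the flap was close to the noise: about 1 N when the tin was still on the board and about 3 N while it lay on the floor. That the finger was holding the flap therefore rests mainly on the pictures.
- With the gripper open, the fingertips stand about 6 mm ahead of the TCP, not 19 mm. I set the height for 6 mm.

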